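# Find the printer key left on

## Task

One of the four printers has been left switched on: among the four identical push-on/push-off keys of the switch box, one is latched down. With shut fingertips, first tap all four keys lightly one after another, from the left end of the row to the right end as the robot sees it, to feel which one is down, without pushing any key in; then press the latched key fully in and let it spring up, so that all four keys stand raised. Leave the spool, bracket, glue stick and scraper where they are.

Things in the scene. Friction and masses are not known exactly. Their poses are not given: they have to be found in the camera images.
- station: the push-button station (switch box): flat dark steel enclosure with a grey top plate, 110 (x) x 270 (y) x 62 mm high, screwed to the bench. Origin: centre of its underside, on the bench. +y runs along the row of four keys to its left end as the robot sees it, +x away from the robot. The keys stand 55 mm apart on its middle line, at y = 82.5, 27.5, -27.5 and -82.5 mm; the top plate is 62 mm above the bench
- switch_a: switch a, one of four identical push-on/push-off switches; its place in the row varies. Origin: on the top plate, under its key's middle; fixed. Black frame 38 mm square, 3 mm high. Its grey 32 x 32 mm key moves straight down. Pushed in past 7.5 mm (of 8.5) and let go, a raised key stays latched and the latched one springs up; let go before 6 mm it goes back to where it was
- key_a_top (a point): centre of the flat top of key a. Raised: 14 mm above the top plate (76 mm above the bench); latched: 4.3 mm lower; bottom stop: 8.5 mm below raised. A spring holds it up: about 3 N before a raised key moves, 4.5 N to push the latched one on, 6.5 N at the stop, plus 0.5 N per 10 mm/s of speed. One key is latched at the start
- switch_b: switch b, one of four identical push-on/push-off switches; its place in the row varies. Origin: on the top plate, under its key's middle; fixed. Black frame 38 mm square, 3 mm high. Its grey 32 x 32 mm key moves straight down. Pushed in past 7.5 mm (of 8.5) and let go, a raised key stays latched and the latched one springs up; let go before 6 mm it goes back to where it was
- key_b_top (a point): centre of the flat top of key b. Raised: 14 mm above the top plate (76 mm above the bench); latched: 4.3 mm lower; bottom stop: 8.5 mm below raised. A spring holds it up: about 3 N before a raised key moves, 4.5 N to push the latched one on, 6.5 N at the stop, plus 0.5 N per 10 mm/s of speed. One key is latched at the start
- switch_c: switch c, one of four identical push-on/push-off switches; its place in the row varies. Origin: on the top plate, under its key's middle; fixed. Black frame 38 mm square, 3 mm high. Its grey 32 x 32 mm key moves straight down. Pushed in past 7.5 mm (of 8.5) and let go, a raised key stays latched and the latched one springs up; let go before 6 mm it goes back to where it was
- key_c_top (a point): centre of the flat top of key c. Raised: 14 mm above the top plate (76 mm above the bench); latched: 4.3 mm lower; bottom stop: 8.5 mm below raised. A spring holds it up: about 3 N before a raised key moves, 4.5 N to push the latched one on, 6.5 N at the stop, plus 0.5 N per 10 mm/s of speed. One key is latched at the start
- switch_d: switch d, one of four identical push-on/push-off switches; its place in the row varies. Origin: on the top plate, under its key's middle; fixed. Black frame 38 mm square, 3 mm high. Its grey 32 x 32 mm key moves straight down. Pushed in past 7.5 mm (of 8.5) and let go, a raised key stays latched and the latched one springs up; let go before 6 mm it goes back to where it was
- key_d_top (a point): centre of the flat top of key d. Raised: 14 mm above the top plate (76 mm above the bench); latched: 4.3 mm lower; bottom stop: 8.5 mm below raised. A spring holds it up: about 3 N before a raised key moves, 4.5 N to push the latched one on, 6.5 N at the stop, plus 0.5 N per 10 mm/s of speed. One key is latched at the start
- spool_center (a point): a filament spool lying flat right of the station: 200 mm in diameter, 60 mm high, loose; the point is its centre, 30 mm above the bench. Not to be moved
- bracket_center (a point): a loose green printed bracket standing beyond the station, 30 x 70 x 60 mm high; the point is its centre, 30 mm above the bench. Not to be moved
- glue_center (a point): a loose upright glue stick beyond the station, 29 mm in diameter, 92 mm high; the point is its centre, 46 mm above the bench. Not to be moved
- scraper: a loose flat print scraper, 190 mm long, lying on the bench on the robot's side of the station, along the row; origin: under the middle of its length, on the bench. Not to be moved

How it is judged (in metres and radians):
On the way, in this order (a step that is already met when the one before it is completed fails the run):
1. the left-most key is tapped with the fingers while the latched key is still latched ((z of key_a_top in the frame of switch_a below 0.0115 m or z of key_b_top in the frame of switch_b below 0.0115 m or z of key_c_top in the frame of switch_c below 0.0115 m or z of key_d_top in the frame of switch_d below 0.0115 m) and ((y of switch_a in the frame of station between 0.055 and 1 m and contact force between the fingers and switch_a above 0.3 N) or (y of switch_b in the frame of station between 0.055 and 1 m and contact force between the fingers and switch_b above 0.3 N) or (y of switch_c in the frame of station between 0.055 and 1 m and contact force between the fingers and switch_c above 0.3 N) or (y of switch_d in the frame of station between 0.055 and 1 m and contact force between the fingers and switch_d above 0.3 N))), for 0.02 s.
2. the second key is tapped with the fingers while the latched key is still latched ((z of key_a_top in the frame of switch_a below 0.0115 m or z of key_b_top in the frame of switch_b below 0.0115 m or z of key_c_top in the frame of switch_c below 0.0115 m or z of key_d_top in the frame of switch_d below 0.0115 m) and ((y of switch_a in the frame of station between 0 and 0.055 m and contact force between the fingers and switch_a above 0.3 N) or (y of switch_b in the frame of station between 0 and 0.055 m and contact force between the fingers and switch_b above 0.3 N) or (y of switch_c in the frame of station between 0 and 0.055 m and contact force between the fingers and switch_c above 0.3 N) or (y of switch_d in the frame of station between 0 and 0.055 m and contact force between the fingers and switch_d above 0.3 N))), for 0.02 s.
3. the third key is tapped with the fingers while the latched key is still latched ((z of key_a_top in the frame of switch_a below 0.0115 m or z of key_b_top in the frame of switch_b below 0.0115 m or z of key_c_top in the frame of switch_c below 0.0115 m or z of key_d_top in the frame of switch_d below 0.0115 m) and ((y of switch_a in the frame of station between -0.055 and 0 m and contact force between the fingers and switch_a above 0.3 N) or (y of switch_b in the frame of station between -0.055 and 0 m and contact force between the fingers and switch_b above 0.3 N) or (y of switch_c in the frame of station between -0.055 and 0 m and contact force between the fingers and switch_c above 0.3 N) or (y of switch_d in the frame of station between -0.055 and 0 m and contact force between the fingers and switch_d above 0.3 N))), for 0.02 s.
4. the right-most key is tapped with the fingers while the latched key is still latched ((z of key_a_top in the frame of switch_a below 0.0115 m or z of key_b_top in the frame of switch_b below 0.0115 m or z of key_c_top in the frame of switch_c below 0.0115 m or z of key_d_top in the frame of switch_d below 0.0115 m) and ((y of switch_a in the frame of station between -1 and -0.055 m and contact force between the fingers and switch_a above 0.3 N) or (y of switch_b in the frame of station between -1 and -0.055 m and contact force between the fingers and switch_b above 0.3 N) or (y of switch_c in the frame of station between -1 and -0.055 m and contact force between the fingers and switch_c above 0.3 N) or (y of switch_d in the frame of station between -1 and -0.055 m and contact force between the fingers and switch_d above 0.3 N))), for 0.02 s.
5. the latched key is pressed fully in with the fingers (((z of key_a_top in the frame of switch_a below 0.007 m and contact force between the fingers and switch_a above 1 N) or (z of key_b_top in the frame of switch_b below 0.007 m and contact force between the fingers and switch_b above 1 N) or (z of key_c_top in the frame of switch_c below 0.007 m and contact force between the fingers and switch_c above 1 N) or (z of key_d_top in the frame of switch_d below 0.007 m and contact force between the fingers and switch_d above 1 N))), for 0.02 s.
At the end, for the whole second after the job is handed in: all four keys stand raised (each within 1.5 mm of its full height of 14 mm above the top plate), and spool, bracket, glue stick and scraper lie within 15 mm of where they were (z of key_a_top in the frame of switch_a above 0.0125 m and z of key_b_top in the frame of switch_b above 0.0125 m and z of key_c_top in the frame of switch_c above 0.0125 m and z of key_d_top in the frame of switch_d above 0.0125 m and distance of each of spool_center, bracket_center, glue_center, scraper from where it was at the start of the episode below 0.015 m); the robot touches nothing.
It fails at once if a raised key is pushed in more than half-way (4.5 mm) instead of tapped, while another is latched ((z of key_a_top in the frame of switch_a below 0.0095 m and z of key_b_top in the frame of switch_b below 0.0115 m) or (z of key_a_top in the frame of switch_a below 0.0095 m and z of key_c_top in the frame of switch_c below 0.0115 m) or (z of key_a_top in the frame of switch_a below 0.0095 m and z of key_d_top in the frame of switch_d below 0.0115 m) or (z of key_b_top in the frame of switch_b below 0.0095 m and z of key_a_top in the frame of switch_a below 0.0115 m) or (z of key_b_top in the frame of switch_b below 0.0095 m and z of key_c_top in the frame of switch_c below 0.0115 m) or (z of key_b_top in the frame of switch_b below 0.0095 m and z of key_d_top in the frame of switch_d below 0.0115 m) or (z of key_c_top in the frame of switch_c below 0.0095 m and z of key_a_top in the frame of switch_a below 0.0115 m) or (z of key_c_top in the frame of switch_c below 0.0095 m and z of key_b_top in the frame of switch_b below 0.0115 m) or (z of key_c_top in the frame of switch_c below 0.0095 m and z of key_d_top in the frame of switch_d below 0.0115 m) or (z of key_d_top in the frame of switch_d below 0.0095 m and z of key_a_top in the frame of switch_a below 0.0115 m) or (z of key_d_top in the frame of switch_d below 0.0095 m and z of key_b_top in the frame of switch_b below 0.0115 m) or (z of key_d_top in the frame of switch_d below 0.0095 m and z of key_c_top in the frame of switch_c below 0.0115 m)).
It fails at once if the spool, bracket, glue stick or scraper is shifted, tipped, lifted or carried (more than 15 mm) (distance of any of spool_center, bracket_center, glue_center, scraper from where it was at the start of the episode above 0.015 m).
It also fails if it takes over 51 s, if anything falls off the work surface, if the arm or the gripper's body presses on something with over 40 N, if the wrist force passes 120 N, or if a joint passes its speed limit or range.

## Robot

A 6-joint arm with a two-finger parallel gripper is mounted at the origin on the work surface. World frame = base frame: x ahead of the robot, y to its left, z up, the work surface at z = 0. Lengths are in mm, angles in degrees, forces in N, time in s.
With the tool pointing down it reaches from about 300 to 850 mm from the base axis. Payload 4.2 kg.
Tool frame: the origin (TCP) lies midway between the tips of the shut fingers; the grasp point (between the pads) lies env.grasp_offset behind it (env.grasp_offset is the distance from the TCP to the grasp point, in mm); y points along the fingers, x is the direction in which the jaws open and shut, and the axes are right-handed (so a half turn about y gives the same grasp; the last joint's range is limited). The gripper opens to 91 mm and grips with 3 to 60 N. Pads are 32 mm wide; open, the fingers measure 118 mm over their backs; the gripper's body (76 mm by 178 mm) begins 60 mm behind the grasp point.
Start: joints at [-71.963, 18.312, 89.639, -0, 72.044, -1.146], TCP at [188.937, -543.089, 213.976] pointing down, gripper open.
Joint ranges: [-177.97, 177.97], [-48.28, 115.42], [12.27, 149.76], [-77.06, 257.06], [2.81, 150.46], [-146.56, 146.56]. Speed limits (degrees/s): [147.25, 147.25, 180, 180, 180, 180].

## Interface

Orientations are given as [roll, pitch, yaw] about the fixed x, y, z axes, in that order (R = Rz(yaw) Ry(pitch) Rx(roll)).
In Python, from workcell import state, vision, job, env gives the robot as it stands.
- The arm moves only by the shell command python3 -m handwheel 'ROWS' [FORCE]. ROWS is JSON, a list of rows, each a list of 3 entries, a list of its own where there are three numbers: the finger opening in cm, from 0 to 9.12, then the shift along the tool's x, y, z in cm, then the turn about the tool's y in degrees. A call has 1 to 10 rows; each row is the pose to reach, as a shift and turn from the pose measured when the call began, along the tool's axes at that moment; what a row does not reach only later rows make up. A row lasts 1/10 s, in which the tool goes at most 50 mm and 8.59 degrees, less where a joint would pass 70% of its speed; a pose out of reach is approached as far as the arm can. A call with a gripper value outside its range is refused whole. The fingers move at their own pace and stop on an object; FORCE is the grip in N (left out, the last holds). Time passes only in rows, so rows that repeat a pose let the fingers close. It gives the time, the measured TCP pose, the force and the opening at its end, in the units of the state.
- state(): the state, without advancing time (a new reading comes with each control period).
- vision.grab_frame(name): name is "scene" or "top" or "wrist"; returns the picture (400x640x3 uint8, red, green, blue); there is no depth.
- vision.camera_model(name): a dict with "fov_y" (degrees; the focal length in pixels is half the picture's height over the tangent of half this angle, whatever the lens; pixels are square), "cx", "cy" (the principal point, pixels), "distortion" ([k1, k2, p1, p2, k3] as OpenCV has them; the pictures are not rectified), "extrinsics" (4x4, takes a point from world to camera coordinates). Camera axes: x right, y up, looking along -z (the intrinsics and any distortion apply to the point x, -y, -z); pixel columns grow to the right and rows downward; lengths in mm; the calibration is good to about 2 mm. A picture is of the moment at which its call begins: read the wrist's pose just before it. camera_model takes no time and is no camera call; for the wrist camera it gives the pose at the moment of the call.
- job.job_done(): hands the job in, once; it reports no verdict.
The state is a dict: "time_s": time; "qpos": joint angles; "qvel": joint speeds; "effort": joint torques, N m; "ee_pos": TCP position; "ee_rot": TCP orientation; "force": force on the tool from outside, world axes, zero at the start; "torque": the same for the moment, N m; "gripper_width": finger opening in mm.
Only numpy, scipy, OpenCV 4.12 (cv2) and the standard library are available. Lean on these libraries where they do the work, as an engineer would, in place of code of your own. Each camera call takes 0.05 s, during which the arm holds its last target.

## Working session

There is one attempt and no reset: what is moved stays moved. The work goes in short steps, Python scripts to look and compute and a shell command to move; the robot and the scene stay as the last step left them, time stands still between calls to the robot, and variables do not carry over. Pictures are saved under pics/ and viewed, and the job is handed in when it is done.

```bash
mkdir -p pics; ls; python3 - <<'E'
from workcell import state, vision, env
import cv2
s=state();print({k:s[k] for k in ['time_s','ee_pos','ee_rot','force','gripper_width']},env.grasp_offset)
for n in ['scene','top']:
    im=vision.grab_frame(n);cv2.imwrite(f'pics/{n}0.png',im[:,:,::-1]);m=vision.camera_model(n);print(n,m)
E
```

```text
pics
{'time_s': 0.0, 'ee_pos': array([ 188.76057654, -542.60451095,  213.11821891]), 'ee_rot': array([-89.99919052,   0.10117461, -70.81803263]), 'force': array([ 0.27715843,  0.0493903 , -0.60556516]), 'gripper_width': 91.44473760859252} 18.8
scene {'fov_y': 52.831127012744076, 'cx': 325.07013242250366, 'cy': 192.078500979135, 'distortion': array([-0.07447569,  0.        ,  0.        ,  0.        ,  0.        ]), 'extrinsics': array([[ 8.06488468e-01,  5.91214904e-01,  6.42566850e-03,
        -4.34914017e+02],
       [-3.58145600e-01,  4.79848921e-01,  8.00922432e-01,
         1.80071100e+02],
       [ 4.70433929e-01, -6.48236030e-01,  5.98733637e-01,
        -1.26492961e+03],
       [ 0.00000000e+00,  0.00000000e+00,  0.00000000e+00,
         1.00000000e+00]])}
top {'fov_y': 49.33540673114757, 'cx': 315.7533796462758, 'cy': 194.60160583373488, 'distortion': array([-0.0961365,  0.       ,  0.       ,  0.       ,  0.       ]), 'extrinsics': array([[-2.70334760e-02, -9.99608483e-01,  7.21607816e-03,
        -6.85365981e+01],
       [ 9.94853125e-01, -2.61982701e-02,  9.78821290e-02,
        -5.79265630e+02],
       [-9.76547577e-02,  9.82503210e-03,  9.95171853e-01,
        -8.44192102e+02],
       [ 0.00000000e+00,  0.00000000e+00,  0.00000000e+00,
         1.00000000e+00]])}
```

View pics/scene0.png

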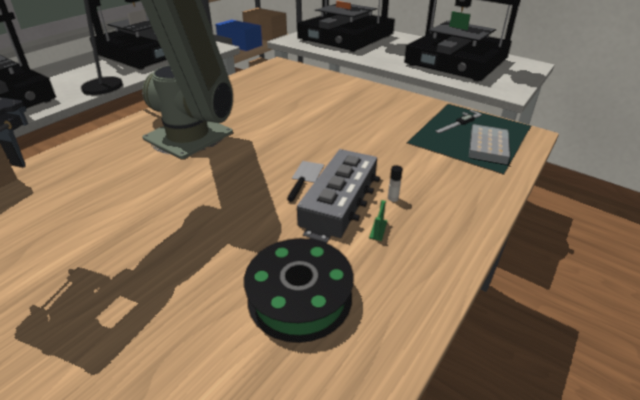

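View pics/top0.png

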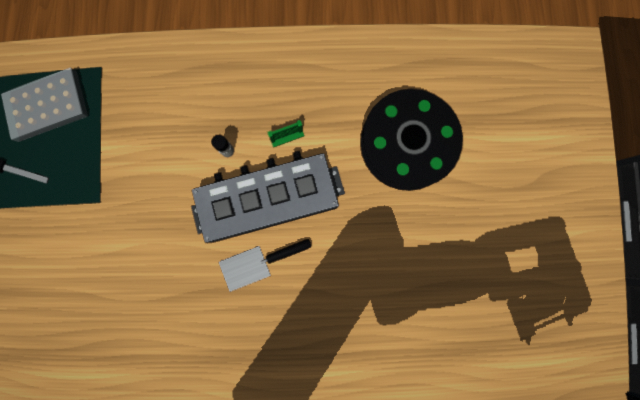

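The top view shows the station at about px (193–340, 152–243), with keys near (222,208), (250,201), (278,193) and (305,185). The scraper is below it, the glue stick at (222,145), the bracket at (286,132) and the spool at (412,138).

```bash
cat > h.py <<'E'
import numpy as np, cv2
from workcell import state, vision
def KD(m):
    f=200/np.tan(np.radians(m['fov_y']/2)); return np.array([[f,0,m['cx']],[0,f,m['cy']],[0,0,1]]),m['distortion']
def ray(m,px,z):
    K,D=KD(m); u=cv2.undistortPoints(np.array(px,float).reshape(-1,1,2),K,D).reshape(-1,2)
    E=m['extrinsics'];R=E[:3,:3];c=-R.T@E[:3,3]
    d=np.c_[u[:,0],-u[:,1],-np.ones(len(u))]@R
    return c+d*((z-c[2])/d[:,2])[:,None]
def proj(m,P):
    K,D=KD(m);E=m['extrinsics'];p=np.atleast_2d(P)@E[:3,:3].T+E[:3,3]
    return cv2.projectPoints(p*[1,-1,-1],np.zeros(3),np.zeros(3),K,D)[0].reshape(-1,2)
E
python3 - <<'E'
from h import *
im=cv2.imread('pics/top0.png');m=vision.camera_model('top')
px=[(222,208),(250,201),(278,193),(305,185)]
P=ray(m,px,76);print(P.round(1),np.diff(P,axis=0))
cv2.imwrite('pics/c1.png',cv2.resize(im[140:250,180:350],None,fx=4.7,fy=4.7,interpolation=cv2.INTER_CUBIC))
for i in range(3):
  s=state();print(s['ee_pos'],s['force'])
E
```

```text
[[551.8  94.8  76. ]
 [563.7  41.4  76. ]
 [577.5 -12.   76. ]
 [591.4 -63.6  76. ]] [[ 11.9311138  -53.44750726   0.        ]
 [ 13.83128684 -53.3866442    0.        ]
 [ 13.91898005 -51.55550167   0.        ]]
[ 188.77330408 -542.64020279  213.19904028] [-0.33324796  0.08397576 -0.37985729]
[ 188.77330408 -542.64020279  213.19904028] [-0.33324796  0.08397576 -0.37985729]
[ 188.77330408 -542.64020279  213.19904028] [-0.33324796  0.08397576 -0.37985729]
```

View pics/c1.png

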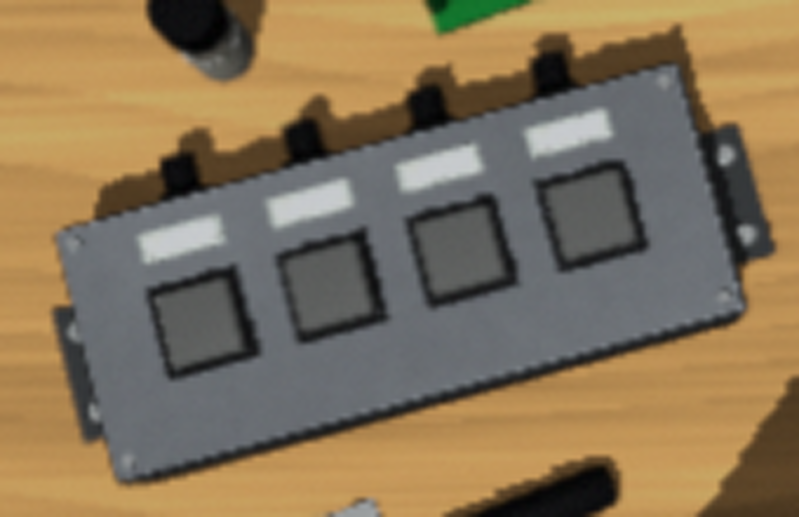

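The enlarged crop shows the plate corners at about crop px (60,233), (675,68), (743,300) and (125,480). The four frames are centred near (203,322), (331,287), (462,251) and (591,216).

```bash
python3 - <<'E'
from h import *
m=vision.camera_model('top')
f=lambda L:np.array(L)/4.7+[180,140]-0.4
c=ray(m,f([(60,231),(677,66),(743,303),(123,483)]),62)
print(c.round(1),c.mean(0)); 
for i in range(4): print(np.linalg.norm(c[i]-c[(i+1)%4]))
k=ray(m,f([(203,322),(331,287),(462,251),(591,216)]),65)
d=k[0]-k[3];yaw=np.degrees(np.arctan2(-d[0],d[1]));print(k.round(1),yaw,k.mean(0))
d=c[0]-c[1]+c[3]-c[2];yaw2=np.degrees(np.arctan2(-d[0],d[1]));print('yaw',yaw2)
yaw=(yaw+yaw2)/2;o=(k.mean(0)+c.mean(0))[:2]/2
ax=np.array([-np.sin(np.radians(yaw)),np.cos(np.radians(yaw))])
K=[o+ax*y for y in(82.5,27.5,-27.5,-82.5)];print('keys',yaw,np.round(K,1))
# scene cross-check
im=vision.grab_frame('scene').copy();ms=vision.camera_model('scene')
for q in K:
  for z in(76,):
    p=proj(ms,[q[0],q[1],z])[0];cv2.circle(im,tuple(np.round(p).astype(int)),1,(255,0,0),-1)
cv2.imwrite('pics/s1.png',cv2.resize(im[130:250,270:420],None,fx=5,fy=5,interpolation=cv2.INTER_CUBIC)[:,:,::-1])
s=state();R=cv2.Rodrigues(np.zeros(3))[0]
from scipy.spatial.transform import Rotation as T
R=T.from_euler('xyz',s['ee_rot'],degrees=True).as_matrix();print(R.round(3))
for i in range(4):
  print(i,((np.r_[K[i],100]-s['ee_pos'])@R/10).round(2))
print(s['time_s'])
E
```

```text
[[ 591.7  155.5   62. ]
 [ 653.7 -101.2   62. ]
 [ 554.5 -125.3   62. ]
 [ 487.5  129.7   62. ]] [571.85516762  14.66810822  62.        ]
264.0523860518465
102.03374716934384
263.67055143237616
107.3170427458283
[[552.3  95.6  65. ]
 [565.3  42.9  65. ]
 [578.7 -11.   65. ]
 [591.7 -64.1  65. ]] 13.854502052246708 [571.98512157  15.84797675  65.        ]
yaw 14.153099418299888
keys 14.003800735273298 [[552.   95.3]
 [565.3  41.9]
 [578.6 -11.4]
 [591.9 -64.8]]
[[ 0.329 -0.     0.944]
 [-0.944  0.001  0.329]
 [-0.001 -1.     0.   ]]
0 [-48.31  11.4   55.26]
1 [-42.84  11.39  54.77]
2 [-37.36  11.38  54.27]
3 [-31.88  11.38  53.77]
0.15
```

View pics/s1.png

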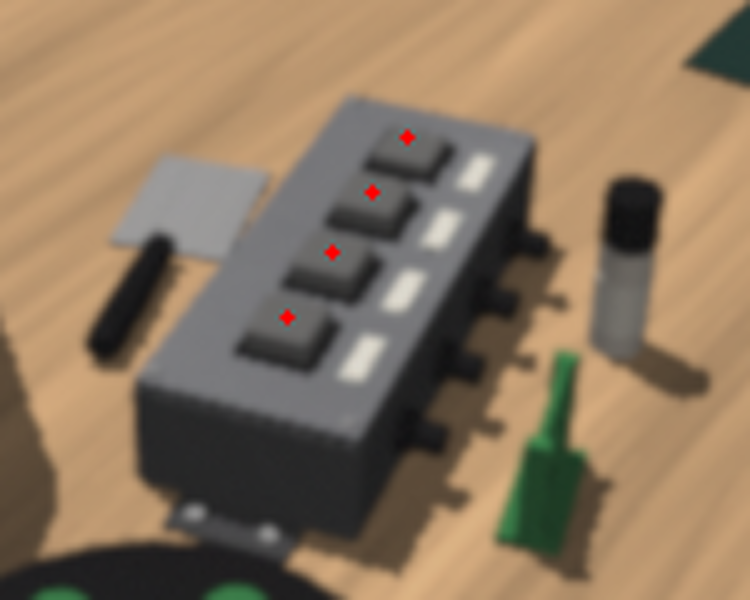

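The red dots land on the key tops in the scene view, and the glue stick and bracket are clear of the row. Next I shut the fingers and travel over at height.

```bash
python3 -m handwheel '[[0,[-2,0,2.3],1],[0,[-5,0,5.7],2],[0,[-8,0,9.2],3],[0,[-11,0,12.6],4],[0,[-14,0,16],5],[0,[-17,0,19.5],5.2],[0,[-20,0,22.9],5.2],[0,[-23,0,26.3],5.2],[0,[-26,0,29.8],5.2],[0,[-29,0,33.2],5.2]]' 20
cat > g.py <<'E'
from h import *
from scipy.spatial.transform import Rotation as T
K=np.array([[552.5,95.3],[565.6,41.9],[578.8,-11.4],[592,-64.8]])
def go(z=90):
  s=state();R=T.from_euler('xyz',s['ee_rot'],degrees=True).as_matrix()
  print(s['time_s'],s['ee_pos'].round(2),s['ee_rot'].round(2),s['force'].round(2),s['gripper_width'])
  for i in range(4): print(i,((np.r_[K[i],z]-s['ee_pos'])@R/10).round(2))
if __name__=='__main__': go()
E
python3 g.py
```

```text
time_s: 1.15
ee_pos: [407.6, -157.9, 213.7]
ee_rot: [-90.0, 0.1, -76.0]
force: [0.5, -0.9, 0.0]
gripper_width: 14.1
1.15 [ 407.61 -157.94  213.73] [-8.999e+01  7.000e-02 -7.602e+01] [ 0.52 -0.92  0.04] 14.101311878429396
0 [-21.06  12.4   20.18]
1 [-15.56  12.39  20.16]
2 [-10.07  12.39  20.15]
3 [-4.57 12.38 20.14]
```

```bash
python3 -m handwheel '[[0,[-3,0,2.9],0],[0,[-6,0,5.8],0],[0,[-9,0,8.7],0],[0,[-12,0,11.6],0],[0,[-15,0,14.5],0],[0,[-18,1,17.4],0],[0,[-21.1,4,20.2],0],[0,[-21.1,8,20.2],0],[0,[-21.1,10.4,20.2],0],[0,[-21.1,10.4,20.2],0]]'
python3 g.py; python3 - <<'E'
from h import *
im=vision.grab_frame('top')[110:270,150:390]
cv2.imwrite('pics/t2.png',cv2.resize(im,None,fx=3.2,fy=3.2)[:,:,::-1])
im=vision.grab_frame('wrist');cv2.imwrite('pics/w2.png',im[:,:,::-1])
E
```

```text
time_s: 2.15
ee_pos: [549.6, 95.7, 106.0]
ee_rot: [-90.5, 0.1, -76.0]
force: [-1.0, 0.4, -1.2]
gripper_width: 0.4
2.15 [549.63  95.67 106.04] [-90.52   0.11 -75.98] [-1.    0.36 -1.18] 0.39136915288901647
0 [0.11 1.6  0.28]
1 [5.61 1.59 0.26]
2 [11.1   1.58  0.25]
3 [16.6   1.57  0.24]
```

View pics/w2.png

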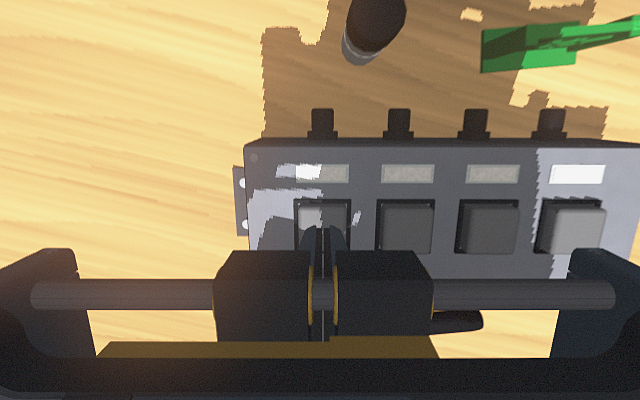

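View pics/t2.png

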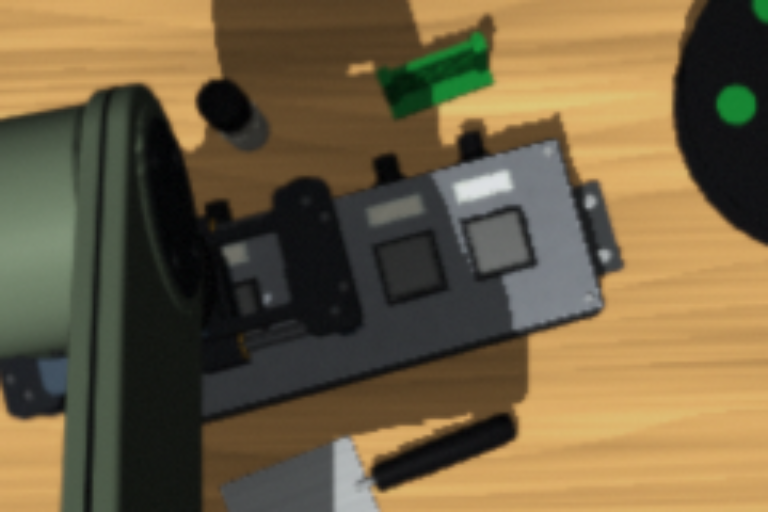

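The wrist view shows the shut tips over the left-most key at px (322,235). The other keys are at (404,226), (487,226) and (573,226). Nothing else is near, so I descend slowly.

```bash
python3 -m handwheel '[[0,[0.1,0.3,0.1],0],[0,[0.1,0.6,0.3],0],[0,[0.1,0.9,0.3],0],[0,[0.1,1.2,0.3],0],[0,[0.1,1.5,0.3],0],[0,[0.1,1.7,0.3],0],[0,[0.1,1.9,0.3],0],[0,[0.1,2.1,0.3],0],[0,[0.1,2.1,0.3],0],[0,[0.1,2.1,0.3],0]]'
python3 g.py
```

```text
time_s: 3.25
ee_pos: [556.0, 95.5, 89.2]
ee_rot: [-90.0, 0.1, -76.0]
force: [-0.2, -0.2, -0.3]
gripper_width: 0.6
3.25 [556.04  95.49  89.23] [-9.000e+01  7.000e-02 -7.602e+01] [-0.18 -0.22 -0.28] 0.6487665478887791
0 [-0.07 -0.08 -0.35]
1 [ 5.43 -0.08 -0.37]
2 [10.92 -0.09 -0.37]
3 [16.42 -0.1  -0.38]
```

```bash
python3 -m handwheel '[[0,[-0.1,0.2,-0.2],0],[0,[-0.1,0.4,-0.3],0],[0,[-0.1,0.6,-0.3],0],[0,[-0.1,0.8,-0.3],0],[0,[-0.1,1.0,-0.3],0],[0,[-0.1,1.0,-0.3],0],[0,[-0.1,1.0,-0.3],0]]'
python3 -m handwheel '[[0,[0,0.1,0],0],[0,[0,0.1,0],0],[0,[0,0.1,0],0]]'
```

```text
time_s: 3.95
ee_pos: [552.9, 95.7, 79.2]
ee_rot: [-90.0, 0.1, -76.0]
force: [0.7, 0.5, 0.8]
gripper_width: 0.1
time_s: 4.25
ee_pos: [552.9, 95.7, 78.2]
ee_rot: [-90.0, 0.1, -76.0]
force: [0.1, 0.2, -0.2]
gripper_width: 0.7
```

```bash
python3 -m handwheel '[[0,[0,0.1,0],0],[0,[0,0.1,0],0],[0,[0,0.1,0],0]]'
python3 -m handwheel '[[0,[0,0.1,0],0],[0,[0,0.1,0],0],[0,[0,0.1,0],0]]'
```

```text
time_s: 4.55
ee_pos: [552.9, 95.7, 77.1]
ee_rot: [-90.0, 0.1, -76.0]
force: [0.5, 0.1, -0.3]
gripper_width: 0.6
time_s: 4.85
ee_pos: [552.9, 95.7, 76.1]
ee_rot: [-90.0, 0.1, -76.0]
force: [-0.1, -0.2, 0.5]
gripper_width: 0.4
```

```bash
python3 -m handwheel '[[0,[0,0.1,0],0],[0,[0,0.1,0],0],[0,[0,0.1,0],0]]'
```

```text
time_s: 5.15
ee_pos: [552.8, 95.7, 75.0]
ee_rot: [-90.0, 0.1, -76.0]
force: [0.3, 0.9, 0.3]
gripper_width: 0.3
```

```bash
python3 -m handwheel '[[0,[0,0.08,0],0],[0,[0,0.08,0],0],[0,[0,0.08,0],0]]'
```

```text
time_s: 5.45
ee_pos: [552.8, 95.7, 74.2]
ee_rot: [-90.0, 0.1, -76.0]
force: [-0.8, 0.1, 0.5]
gripper_width: 0.2
```

```bash
python3 -m handwheel '[[0,[0,0.08,0],0],[0,[0,0.08,0],0],[0,[0,0.08,0],0]]'
```

```text
time_s: 5.75
ee_pos: [552.8, 95.7, 73.4]
ee_rot: [-90.0, 0.1, -76.0]
force: [0.8, 1.1, 0.5]
gripper_width: 0.3
```

```bash
python3 -m handwheel '[[0,[0,0.06,0],0],[0,[0,0.06,0],0],[0,[0,0.06,0],0]]'
```

```text
time_s: 6.05
ee_pos: [552.8, 95.7, 72.8]
ee_rot: [-90.0, 0.1, -76.0]
force: [-0.5, -0.7, 0.2]
gripper_width: 0.5
```

```bash
python3 -m handwheel '[[0,[0,0.08,0],0],[0,[0,0.08,0],0],[0,[0,0.08,0],0]]'
```

```text
time_s: 6.35
ee_pos: [552.9, 95.7, 72.1]
ee_rot: [-90.0, 0.1, -76.0]
force: [-0.1, -0.5, 0.5]
gripper_width: 0.7
```

```bash
python3 -m handwheel '[[0,[0,0.06,0],0],[0,[0,0.06,0],0],[0,[0,0.06,0],0]]'; python3 g.py
```

```text
time_s: 6.65
ee_pos: [552.9, 95.7, 71.8]
ee_rot: [-90.0, 0.1, -76.0]
force: [-1.0, -0.2, 5.0]
gripper_width: 1.1
6.65 [552.9   95.71  71.81] [-9.000e+01  7.000e-02 -7.603e+01] [-0.99 -0.18  4.98] 1.1158328330149008
0 [ 0.03 -1.82 -0.05]
1 [ 5.53 -1.83 -0.07]
2 [11.02 -1.83 -0.07]
3 [16.52 -1.84 -0.08]
```

At the left-most key there was no force down to 72.1, then 5 N at 71.8, which matches the latched height (71.7) and force. The other three still need their taps, so on to key 2.

```bash
python3 -m handwheel '[[0,[0,-0.6,0],0],[0,[0,-1.3,0],0],[0,[1,-1.3,0],0],[0,[2.5,-1.3,0],0],[0,[4,-1.3,0],0],[0,[5,-1.3,0],0],[0,[5.5,-1.3,0],0],[0,[5.5,-1.3,0],0],[0,[5.5,-1.3,0],0],[0,[5.5,-1.3,0],0]]'
python3 -m handwheel '[[0,[0,0.2,0],0],[0,[0,0.4,0],0],[0,[0,0.5,0],0],[0,[0,0.5,0],0],[0,[0,0.5,0],0]]'; python3 g.py
```

```text
time_s: 7.65
ee_pos: [566.0, 42.7, 84.7]
ee_rot: [-90.0, 0.1, -76.0]
force: [-0.5, 0.5, -0.5]
gripper_width: 0.4
time_s: 8.15
ee_pos: [566.1, 42.8, 79.7]
ee_rot: [-90.0, 0.1, -76.0]
force: [-0.1, -0.8, 0.4]
gripper_width: -0.1
8.15 [566.06  42.79  79.68] [-9.001e+01  8.000e-02 -7.600e+01] [-0.11 -0.82  0.36] -0.058680910048882144
0 [-5.42 -1.02 -0.05]
1 [ 0.07 -1.03 -0.07]
2 [ 5.56 -1.04 -0.07]
3 [11.07 -1.05 -0.09]
```

```bash
python3 -m handwheel '[[0,[0,0.1,0],0],[0,[0,0.2,0],0],[0,[0,0.3,0],0],[0,[0,0.3,0],0]]'
```

```text
time_s: 8.55
ee_pos: [565.9, 42.8, 76.5]
ee_rot: [-90.0, 0.1, -76.0]
force: [0.4, 0.5, 0.5]
gripper_width: 0.4
```

```bash
python3 -m handwheel '[[0,[0,0.08,0],0],[0,[0,0.08,0],0],[0,[0,0.08,0],0]]'
```

```text
time_s: 8.85
ee_pos: [566.0, 42.8, 76.0]
ee_rot: [-90.0, 0.1, -76.0]
force: [-1.3, -1.7, 2.6]
gripper_width: 0.8
```

Contact at 76.0 with 2.6 N, so key 2 is raised. On to key 3.

```bash
python3 -m handwheel '[[0,[0,-0.5,0],0],[0,[0,-0.9,0],0],[0,[1,-0.9,0],0],[0,[2.5,-0.9,0],0],[0,[4,-0.9,0],0],[0,[5,-0.9,0],0],[0,[5.5,-0.9,0],0],[0,[5.5,-0.9,0],0],[0,[5.5,-0.9,0],0],[0,[5.5,-0.9,0],0]]'
python3 -m handwheel '[[0,[0,0.2,0],0],[0,[0,0.4,0],0],[0,[0,0.6,0],0],[0,[0,0.6,0],0],[0,[0,0.6,0],0]]'; python3 g.py
```

```text
time_s: 9.85
ee_pos: [579.2, -10.3, 84.9]
ee_rot: [-90.0, 0.1, -76.0]
force: [0.4, 0.3, 0.8]
gripper_width: 0.5
time_s: 10.35
ee_pos: [579.1, -10.2, 78.7]
ee_rot: [-90.0, 0.1, -76.0]
force: [0.3, -0.1, 0.4]
gripper_width: 0.6
10.35 [579.08 -10.16  78.74] [-90.04   0.1  -75.98] [ 0.26 -0.08  0.37] 0.6071105783830476
0 [-10.88  -1.11  -0.02]
1 [-5.38 -1.12 -0.05]
2 [ 0.11 -1.13 -0.06]
3 [ 5.61 -1.14 -0.07]
```

```bash
python3 -m handwheel '[[0,[0,0.1,0],0],[0,[0,0.2,0],0],[0,[0,0.2,0],0],[0,[0,0.2,0],0]]'
```

```text
time_s: 10.75
ee_pos: [579.1, -10.2, 76.7]
ee_rot: [-90.0, 0.1, -76.0]
force: [0.6, -0.7, 0.4]
gripper_width: 0.5
```

```bash
python3 -m handwheel '[[0,[0,0.08,0],0],[0,[0,0.08,0],0],[0,[0,0.08,0],0]]'
```

```text
time_s: 11.05
ee_pos: [579.3, -10.2, 76.3]
ee_rot: [-90.0, 0.1, -76.0]
force: [-1.3, 0.8, 2.8]
gripper_width: 0.7
```

Key 3 gives 2.8 N at 76.3, so it is raised too. On to key 4.

```bash
python3 -m handwheel '[[0,[0,-0.5,0],0],[0,[0,-0.9,0],0],[0,[1,-0.9,0],0],[0,[2.5,-0.9,0],0],[0,[4,-0.9,0],0],[0,[5,-0.9,0],0],[0,[5.6,-0.9,0],0],[0,[5.6,-0.9,0],0],[0,[5.6,-0.9,0],0],[0,[5.6,-0.9,0],0]]'
python3 -m handwheel '[[0,[0,0.2,0],0],[0,[0,0.4,0],0],[0,[0,0.6,0],0],[0,[0,0.6,0],0],[0,[0,0.6,0],0]]'; python3 g.py
```

```text
time_s: 12.05
ee_pos: [592.6, -64.2, 85.1]
ee_rot: [-90.0, 0.1, -76.0]
force: [0.2, 0.8, -0.0]
gripper_width: 0.8
time_s: 12.55
ee_pos: [592.6, -64.1, 79.0]
ee_rot: [-90.0, 0.1, -75.9]
force: [-0.8, -0.1, -0.2]
gripper_width: 0.4
12.55 [592.61 -64.06  79.04] [-90.04   0.11 -75.94] [-0.83 -0.08 -0.21] 0.37404771018852545
0 [-16.44  -1.06  -0.02]
1 [-10.94  -1.07  -0.05]
2 [-5.45 -1.09 -0.06]
3 [ 0.05 -1.1  -0.08]
```

```bash
python3 -m handwheel '[[0,[0,0.1,0],0],[0,[0,0.2,0],0],[0,[0,0.2,0],0],[0,[0,0.2,0],0]]'
```

```text
time_s: 12.95
ee_pos: [592.6, -64.1, 77.0]
ee_rot: [-90.0, 0.1, -76.0]
force: [-0.1, -0.0, 0.7]
gripper_width: 0.2
```

```bash
python3 -m handwheel '[[0,[0,0.08,0],0],[0,[0,0.08,0],0],[0,[0,0.08,0],0]]'
```

```text
time_s: 13.25
ee_pos: [592.7, -64.1, 76.3]
ee_rot: [-90.0, 0.1, -76.0]
force: [0.4, 0.1, 0.5]
gripper_width: 0.6
```

```bash
python3 -m handwheel '[[0,[0,0.08,0],0],[0,[0,0.08,0],0],[0,[0,0.08,0],0]]'
```

```text
time_s: 13.55
ee_pos: [592.7, -64.1, 75.8]
ee_rot: [-90.0, 0.1, -76.0]
force: [-0.5, -0.4, 3.2]
gripper_width: 0.6
```

Key 4 gives 3.2 N at 75.8, so it is raised and the left-most key is the latched one. I go back to it.

```bash
python3 -m handwheel '[[0,[0,-0.6,0],0],[0,[0,-1.2,0],0],[0,[-2.5,-1.2,0],0],[0,[-6,-1.2,0],0],[0,[-9.5,-1.2,0],0],[0,[-13,-1.2,0],0],[0,[-15.5,-1.2,0],0],[0,[-16.5,-1.2,0],0],[0,[-16.5,-1.2,0],0],[0,[-16.5,-1.2,0],0]]'
python3 -m handwheel '[[0,[0,0,0],0],[0,[0,0,0],0]]'; python3 g.py
```

```text
time_s: 14.55
ee_pos: [553.1, 95.2, 88.2]
ee_rot: [-90.0, 0.1, -76.0]
force: [-0.1, -0.4, 0.3]
gripper_width: 0.3
time_s: 14.75
ee_pos: [553.5, 94.1, 88.2]
ee_rot: [-90.0, 0.0, -76.0]
force: [-0.1, 0.6, -0.1]
gripper_width: 0.7
14.75 [553.48  94.09  88.2 ] [-8.998e+01  5.000e-02 -7.604e+01] [-0.14  0.61 -0.14] 0.695385908280154
0 [-0.14 -0.18 -0.07]
1 [ 5.36 -0.18 -0.08]
2 [10.85 -0.19 -0.09]
3 [16.35 -0.19 -0.1 ]
```

```bash
python3 -m handwheel '[[0,[-0.1,0.4,-0.1],0],[0,[-0.1,0.8,-0.1],0],[0,[-0.1,1.2,-0.1],0],[0,[-0.1,1.5,-0.1],0],[0,[-0.1,1.7,-0.1],0],[0,[-0.1,1.8,-0.1],0],[0,[-0.1,1.9,-0.1],0],[0,[-0.1,2.0,-0.1],0],[0,[-0.1,2.1,-0.1],0],[0,[-0.1,2.1,-0.1],0]]'
```

```text
time_s: 15.75
ee_pos: [552.0, 94.7, 67.9]
ee_rot: [-90.0, 0.0, -76.0]
force: [-2.4, -0.4, 7.1]
gripper_width: 0.2
```

```bash
python3 -m handwheel '[[0,[0,0.1,0],0],[0,[0,0.15,0],0],[0,[0,0.15,0],0]]'
```

```text
time_s: 16.05
ee_pos: [552.0, 94.7, 67.8]
ee_rot: [-90.0, 0.0, -76.0]
force: [-3.7, -0.5, 9.9]
gripper_width: 0.3
```

The force climbs to 9.9 N with almost no travel, so the key is on its stop. Now I release it, lift clear and move out of the way to look.

```bash
python3 -m handwheel '[[0,[0,-0.5,0],0],[0,[0,-1.2,0],0],[0,[0,-2,0],0],[0,[0,-4,0],0],[0,[0,-7,0],0],[0,[0,-10,0],0],[0,[0,-13,0],0],[0,[0,-14,0],0],[0,[0,-14,-3],0],[0,[0,-14,-6],0]]'
python3 -m handwheel '[[0,[-4,0,-4],0],[0,[-8,0,-7],0],[0,[-12,0,-10],0],[0,[-16,0,-13],0],[0,[-20,0,-15],0],[0,[-24,0,-15],0],[0,[-26,0,-15],0],[0,[-26,0,-15],0],[0,[-26,0,-15],0]]'
python3 - <<'E'
from h import *
im=vision.grab_frame('top')[140:250,180:350]
cv2.imwrite('pics/t3.png',cv2.resize(im,None,fx=4.7,fy=4.7,interpolation=cv2.INTER_CUBIC)[:,:,::-1])
im=vision.grab_frame('scene')[130:250,270:420]
cv2.imwrite('pics/s3.png',cv2.resize(im,None,fx=5,fy=5,interpolation=cv2.INTER_CUBIC)[:,:,::-1])
E
```

```text
time_s: 17.05
ee_pos: [493.1, 80.1, 207.0]
ee_rot: [-90.0, 0.0, -76.0]
force: [-0.9, 0.4, 0.4]
gripper_width: 0.6
time_s: 17.95
ee_pos: [284.2, 295.5, 206.5]
ee_rot: [-90.1, -0.1, -75.9]
force: [-0.2, -0.1, 0.1]
gripper_width: 0.8
```

View pics/t3.png

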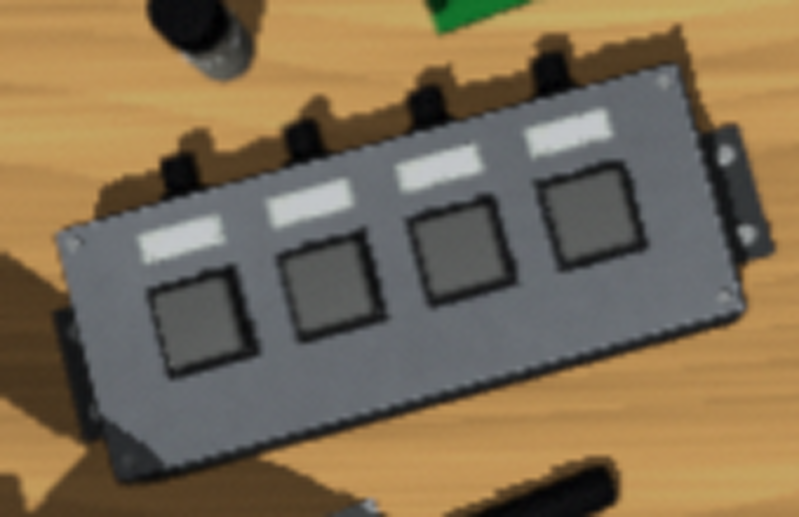

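View pics/s3.png

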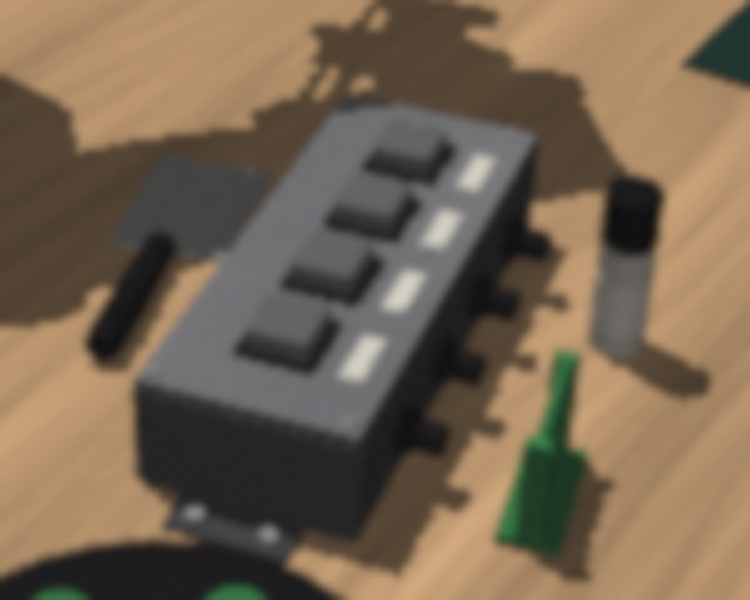

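The other objects look unmoved, and all four keys look about equally tall. I'll compare the left-most key (scene crop about (408,145)) before and after to confirm it rose.

```bash
python3 - <<'E'
from h import *
a=cv2.imread('pics/scene0.png')[150:200,335:370]
b=vision.grab_frame('scene')[150:200,335:370][:,:,::-1]
cv2.imwrite('pics/d3.png',cv2.resize(np.hstack([a,b]),None,fx=10,fy=10,interpolation=cv2.INTER_CUBIC))
E
```

```text
(no output)
```

View pics/d3.png

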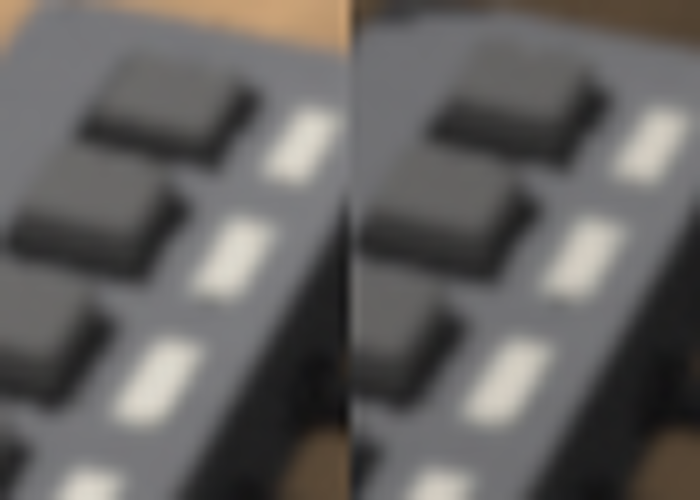

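In the before/after pair the left-most key's front edge has risen by about 15 px in the enlarged view, from about (150,145) to (500,130). Its front face is now as tall as its neighbours', so it has sprung up. The other keys are unchanged.

```bash
python3 - <<'E'
from workcell import job
print(job.job_done())
E
```

```text
the job is handed in; nothing more can be done
None
```

The left-most key was the latched one. I pressed it to its stop and it has sprung up, so all four keys now appear raised. I handed the job in at about 18 s; no verdict is reported.

- **Taps:** With shut fingertips I tapped the keys from left to right. The left-most met the fingers at z ≈ 71.8 mm with 5.0 N, which fits the latched height. The others met them at about 76.0, 76.3 and 75.8 mm with 2.6–3.2 N, so they were raised; none was pushed in appreciably.
- **Press:** I pushed the left-most key down to z ≈ 67.8 mm, where the force rose to 9.9 N with almost no further travel. I then released it and moved the arm clear.
- **Last checks:** Before and after pictures show the left-most key higher, level with its neighbours, and the other three unchanged. The scraper, glue stick and bracket show no visible shift. The spool is only partly in the last close-ups and I did not measure it, but the arm never went near it. No check disagreed.

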